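# Press-to-open ingredient bin: pop the lid and push it back

### The arm

A 7-joint arm with a two-finger parallel gripper is mounted at the origin on the work surface. World frame = base frame: x ahead of the robot, y to its left, z up, the work surface at z = 0. Lengths are in m, angles in rad, forces in N, time in s.
With the tool pointing down it reaches from about 0.4 to 0.85 m from the base axis. Payload 4.5 kg.
Tool frame: the origin (TCP) lies at the very end of the fingers, on their centre line; the grasp point (between the pads) lies 19 mm behind it; z points along the fingers, x is the direction in which the jaws open and shut, and the axes are right-handed (so a half turn about z gives the same grasp; the last joint's range is limited). The gripper opens to 88 mm and grips with 3 to 60 N. Pads are 18 mm wide; open, the fingers measure 123 mm over their backs; the gripper's body (75 mm by 187 mm) begins 45 mm behind the grasp point.
Start: joints at [-1.189, 0.689, -0.195, 1.565, 0.157, 0.902, -0.215], TCP at [0.213, 0.588, 0.239] pointing down, gripper open.
Joint ranges: [-3.01, 3.01], [-0.46, 2.08], [-1.47, 1.51], [0.13, 2.56], [-1, 4.14], [0.04, 2.09], [-2.66, 2.66]. Speed limits (rad/s): [2.57, 2.57, 3.14, 3.14, 3.14, 3.14, 3.14].

### API

Orientations are given as a rotation vector (axis times angle).
In Python, from bench import * gives the robot as it stands.
- The arm moves only by the shell command python3 -m handwheel 'ROWS' [OPENING] [FORCE]. ROWS is a JSON object of lists of equal length, an entry for each row: "offset": the shift along the tool's x, y, z scaled (see below), a list of three; "spin": the turn about the tool's z scaled (see below). In form: {"offset": [[tx, ty, tz], ...], "spin": [spin, ...]}. A call has 1 to 20 rows; each row shifts and turns the commanded pose from where the row before left it, along the tool's axes as they then stand; what a row does not reach is not made up. The controller multiplies each number of a shift by 400 mm and each number of a turn by pi rad. A row lasts 1/8 s, in which the tool goes at most 62.5 mm and 10.7 degrees, less where a joint would pass 70% of its speed; a pose out of reach is approached as far as the arm can. A call with a number of a shift or a turn outside -1 to 1 is refused whole. A call with a gripper value outside its range is refused whole. OPENING is the opening, from 0 (shut) to 1 (fully open), set as the call begins (- or left out, the last holds). The fingers move at their own pace and stop on an object; FORCE is the grip in N (left out, the last holds). Time passes only in rows, so rows that do not move let the fingers close. It gives the time, the measured TCP pose, the force and the opening at its end, in the units of the state.
- state(): the state, without advancing time (a new reading comes with each control period).
- read_camera(name): name is "scene" or "top"; returns a dict with "color" (420x560x3 uint8, blue, green, red), "intrinsics" (3x3 intrinsics, pixels), "R" (3x3) and "t" (3): a world point X has camera coordinates R X + t. Camera axes: x right, y down, z forward; pixel columns grow to the right and rows downward; lengths in m; the calibration is good to about 2 mm. A picture is of the moment at which its call begins. There is no depth.
- finish_job(): hands the job in, once; it reports no verdict.
The state is a dict: "time_s": time; "q": joint angles; "joint_vel": joint speeds; "joint_torque": joint torques, N m; "tool_pos": TCP position; "orientation": TCP orientation; "contact_force": force on the tool from outside, world axes, zero at the start; "moment": the same for the moment, N m; "grip_width": finger opening in m.
Only numpy, scipy, OpenCV 4.12 (cv2) and the standard library are available. Lean on these libraries where they do the work, as an engineer would, in place of code of your own. Each camera call takes 0.05 s, during which the arm holds its last target.

### The job

Open the wider of the two lidded counter bins so that the cook can get at the pie tins in it: with shut fingertips press the lid down at the round mark near its front edge until the catch lets go, take the fingers away so that the spring lifts the lid ajar by itself, then push the lid up by its raised edge until it leans back past upright and stays open. Leave the narrow bin shut, grasp and lift nothing, and do not shove the bins or the other things about; finish with the robot clear of everything.

Things in the scene. Friction and masses are not known exactly. Their poses are not given: they have to be found in the camera images.
- wide_bin: the wide bin: grey plastic box with a plain metal lid, 165 mm wide (its y), 190 deep (its x), 110 high, about 2.4 kg, standing loose on the counter. Origin: centre of its underside; x points from its front to its hinge side, z up. The one to open.
- wide_lid (a joint): hinge angle of the wide bin's lid, rad: 0 shut (flush with the rim), negative when pressed in (stop at -0.04; the catch lets go between -0.02 and -0.03), about 0.58 when it has sprung ajar and rests on its spring plunger, pi/2 upright, 1.9 leaning back on its stop
- wide_press (a point): centre of the round mark (30 mm across) on the top face of the wide bin's lid, 135 mm from the hinge axis and 33 mm from the lid's free (front) edge; moves with the lid, x along the lid towards the hinge, z out of its top face. Pressing here takes about 4 to 5 N through 4 mm, then meets a stop at 5.5 mm; the lid is released when pressed in and rises by itself in under 0.5 s once let go
- wide_edge (a point): middle of the lower (inner) edge of the wide bin's lid at its free front end; moves with the lid, axes as for the press mark. The lid plate is 147 mm wide, 6 thick and reaches 168 mm from the hinge axis, mass about 0.25 kg; ajar, this edge stands about 90 mm above the rim and the lid can be pushed up by hand from the front along its arc, falling on to its back stop by itself once past about 1.65 rad and staying there
- wide_hinge (a point): middle of the wide bin's lid hinge axis (along the bin's y), at the rear, 107 mm above the bin's underside and 85 mm from its centre; fixed in the bin, axes as the bin
- narrow_bin: the narrow bin: grey plastic box with a plain metal lid, 95 mm wide (its y), 190 deep (its x), 110 high, about 1.8 kg, standing loose on the counter. Origin: centre of its underside; x points from its front to its hinge side, z up. To be left shut.
- narrow_lid (a joint): hinge angle of the narrow bin's lid, rad: 0 shut (flush with the rim), negative when pressed in (stop at -0.04; the catch lets go between -0.02 and -0.03), about 0.58 when it has sprung ajar and rests on its spring plunger, pi/2 upright, 1.9 leaning back on its stop
- narrow_press (a point): centre of the round mark (30 mm across) on the top face of the narrow bin's lid, 135 mm from the hinge axis and 33 mm from the lid's free (front) edge; moves with the lid, x along the lid towards the hinge, z out of its top face. Pressing here takes about 4 to 5 N through 4 mm, then meets a stop at 5.5 mm; the lid is released when pressed in and rises by itself in under 0.5 s once let go
- narrow_edge (a point): middle of the lower (inner) edge of the narrow bin's lid at its free front end; moves with the lid, axes as for the press mark. The lid plate is 77 mm wide, 6 thick and reaches 168 mm from the hinge axis, mass about 0.15 kg; ajar, this edge stands about 90 mm above the rim and the lid can be pushed up by hand from the front along its arc, falling on to its back stop by itself once past about 1.65 rad and staying there
- narrow_hinge (a point): middle of the narrow bin's lid hinge axis (along the bin's y), at the rear, 107 mm above the bin's underside and 85 mm from its centre; fixed in the bin, axes as the bin
- mill: wooden pepper mill, 50 mm across, 130 high, between the two bins; loose, to be left alone. Origin: centre of its underside, z up
- tape: black ring (tape roll), 72 mm across, 25 high, in the middle, nearer the robot than the mill; loose, to be left alone. Origin: centre of its underside, z up
- tin: shallow metal pie tin, 72 mm across, 28 high, at one side of the bins; loose, to be left alone. Origin: centre of its underside, z up
- bottle: amber bottle, 60 mm across, 160 high, behind the bins; loose, to be left alone. Origin: centre of its underside, z up
- bowl: white bowl, 110 mm across, 50 high, behind the bins; loose, to be left alone. Origin: centre of its underside, z up
- mug: white mug, 76 mm across without its handle, 90 high, behind the bins; loose, to be left alone. Origin: centre of its underside, z up
- jar: glass jar with a metal cap, 68 mm across, 90 high, at one side of the bins; loose, to be left alone. Origin: centre of its underside, z up
Mind the look-alikes: they are no part of the job. Leave any red look-alike of the narrow_bin alone.

How it is judged:
By the outcome, as a careful person would: the job done as asked, in the order asked, and still so for the second after the job is handed in, with the robot touching nothing.
It also fails if it takes over 51 s, if anything falls off the work surface, if the arm or the gripper's body presses on something with over 40 N, if the wrist force passes 120 N, or if a joint passes its speed limit or range.

## Working session

There is one attempt and no reset: what is moved stays moved. The work goes in short steps, Python scripts to look and compute and a shell command to move; the robot and the scene stay as the last step left them, time stands still between calls to the robot, and variables do not carry over. Pictures are saved under pics/ and viewed, and the job is handed in when it is done.

```bash
mkdir -p pics; ls; python3 - <<'E'
from bench import *
import cv2,json
s=state();print(s)
for n in("scene","top"):
    c=read_camera(n);cv2.imwrite(f"pics/{n}0.png",c["color"]);print(n,c["intrinsics"],c["R"],c["t"])
E
```

```text
pics
{'time_s': 0.0, 'q': array([-1.1891662 ,  0.68997367, -0.1945042 ,  1.56634427,  0.15731127,
        0.90252049, -0.21512413]), 'joint_vel': array([ 0.00033591, -0.00050575,  0.00082786,  0.00144024, -0.00011343,
       -0.00082548,  0.00068436]), 'joint_torque': array([-8.26262340e-05, -5.27575958e+01, -1.26734544e+00, -1.53431547e+01,
       -5.27027913e-02,  6.47331937e-03,  1.60552081e-04]), 'tool_pos': array([0.21287478, 0.58694966, 0.23791617]), 'orientation': array([ 2.57130236e+00,  1.80292855e+00, -2.23591813e-03]), 'contact_force': array([-0.19839215,  0.17193863, -0.67656521]), 'moment': array([ 0.02664257, -0.00955222, -0.00803047]), 'grip_width': 0.08783048092440271}
scene [[461.63795344   0.         279.49047841]
 [  0.         461.63795344 210.65308412]
 [  0.           0.           1.        ]] [[-0.70795158  0.70606197 -0.01676441]
 [ 0.52006144  0.50509931 -0.68877484]
 [-0.47785003 -0.49633776 -0.72478147]] [ 0.38195133 -0.20797798  1.62009294]
top [[433.23061973   0.         285.36120618]
 [  0.         433.23061973 205.12831893]
 [  0.           0.           1.        ]] [[-0.01279929 -0.99985629  0.01111657]
 [-0.99729715  0.01196053 -0.07249377]
 [ 0.07235039 -0.0120144  -0.99730691]] [-0.00257099  0.50505537  1.10774742]
```

View pics/scene0.png

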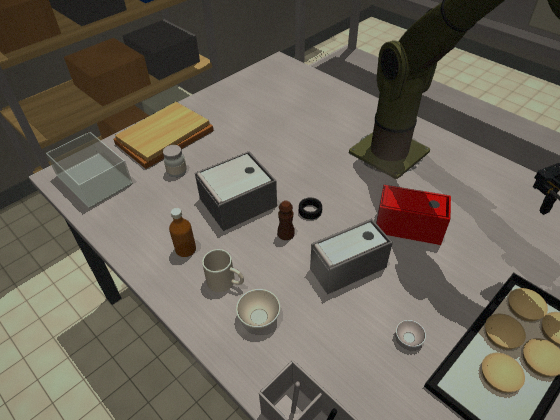

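View pics/top0.png

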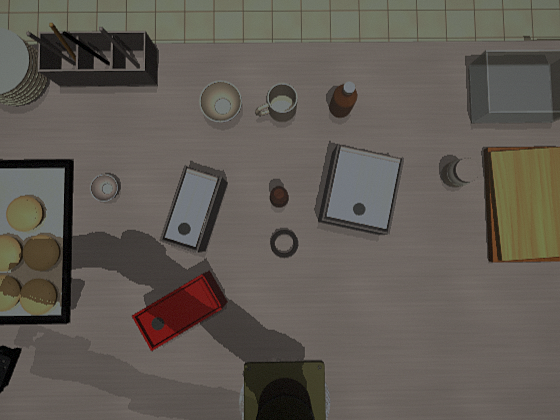

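Candidates in the top view are the wide grey bin at (362,190), the narrow grey bin at (195,207) and a red look-alike at (180,310). I choose the wide grey one. Its mark is at about (359,209), towards the robot.

```bash
python3 - <<'E'
import cv2
a=cv2.imread("pics/top0.png")[130:250,305:425];cv2.imwrite("pics/c1.png",cv2.resize(a,None,fx=5,fy=5,interpolation=cv2.INTER_CUBIC))
a=cv2.imread("pics/scene0.png")[140:240,180:290];cv2.imwrite("pics/c2.png",cv2.resize(a,None,fx=6,fy=6,interpolation=cv2.INTER_CUBIC))
E
```

```text
(no output)
```

View pics/c1.png

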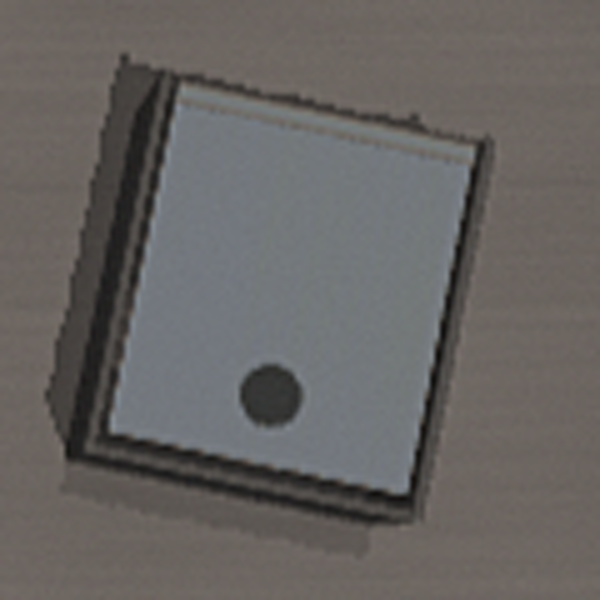

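View pics/c2.png

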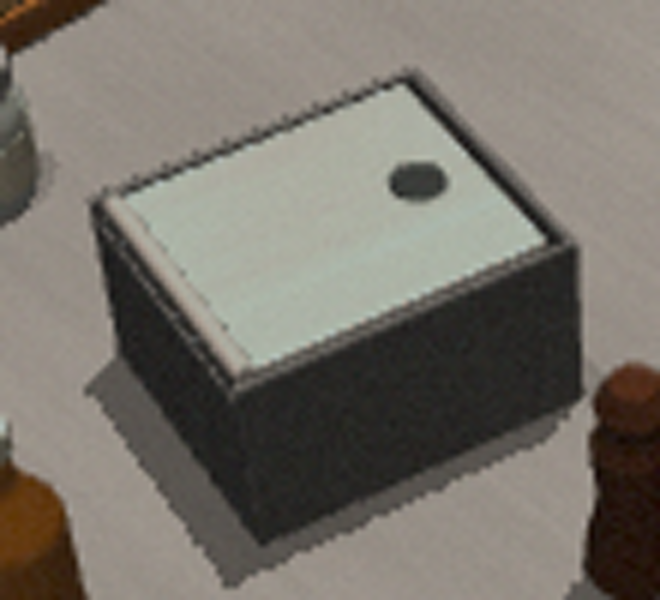

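```bash
cat > h.py <<'E'
from bench import *
import numpy as np, cv2
from scipy.spatial.transform import Rotation as Ro
def ray(c,u,v,z):
    K,R,t=[np.array(c[k]) for k in("intrinsics","R","t")]
    d=R.T@np.linalg.solve(K,[u,v,1]);o=-R.T@t
    return o+d*(z-o[2])/d[2]
def tool(target,s=None):
    s=s or state();R=Ro.from_rotvec(s["orientation"])
    d=R.inv().apply(np.array(target)-s["tool_pos"])
    return d/0.4
E
python3 - <<'E'
from h import *
t=read_camera("top");s=read_camera("scene")
f=lambda x,y,:(305+(x+.5)/5-.5,130+(y+.5)/5-.5)
g=lambda x,y,:(180+(x+.5)/6-.5,140+(y+.5)/6-.5)
for n,p in dict(mark=(272,395),hL=(180,90),hR=(475,155),lidhL=(175,104),lidhR=(472,164),fL=(108,435),fR=(410,495)).items(): print(n,ray(t,*f(*p),.11).round(4))
for n,p in dict(mark=(418,181),backR=(112,195),backL=(240,372),fR=(405,84),fL=(548,243)).items(): print('s',n,ray(s,*g(*p),.11).round(4))
T=state();R=Ro.from_rotvec(T["orientation"]).as_matrix();print(R.round(3), T["tool_pos"])
E
```

```text
mark [ 0.4879 -0.1836  0.11  ]
hL [ 0.636  -0.1428  0.11  ]
hR [ 0.6027 -0.2847  0.11  ]
lidhL [ 0.6291 -0.1403  0.11  ]
lidhR [ 0.5984 -0.2831  0.11  ]
fL [ 0.4697 -0.1048  0.11  ]
fR [ 0.4393 -0.2484  0.11  ]
s mark [ 0.4844 -0.1825  0.11  ]
s backR [ 0.5989 -0.2858  0.11  ]
s backL [ 0.6346 -0.1425  0.11  ]
s fR [ 0.4374 -0.2442  0.11  ]
s fL [ 0.4709 -0.1022  0.11  ]
[[ 0.341  0.94  -0.   ]
 [ 0.94  -0.341 -0.001]
 [-0.001  0.    -1.   ]] [0.21294351 0.58721496 0.23822207]
```

```bash
python3 -m handwheel '{"offset":[[-0.0814,0.0907,0],[-0.0814,0.0907,0],[-0.0814,0.0907,0],[-0.0814,0.0907,0],[-0.0814,0.0907,0],[-0.0814,0.0907,0],[-0.0814,0.0907,0],[-0.0814,0.0907,0],[-0.0814,0.0907,0],[0,0,0]],"spin":[0,0,0,0,0,0,0,0,0,0]}' 0 20
python3 - <<'E'
from h import *
print(tool([.486,-.183,.238]))
E
```

```text
time_s: 1.45
tool_pos: [0.4218, 0.1965, 0.2385]
orientation: [2.578, 1.792, -0.002]
contact_force: [-0.8, 0.5, -0.2]
grip_width: 0.0004
[-0.83321091  0.4811734   0.00362264]
```

```bash
python3 -m handwheel '{"offset":[[-0.104,0.06,0],[-0.104,0.06,0],[-0.104,0.06,0],[-0.104,0.06,0],[-0.104,0.06,0],[-0.104,0.06,0],[-0.104,0.06,0],[-0.104,0.06,0],[0,0,0],[0,0,0]],"spin":[0,0,0,0,0,0,0,0,-0.043,0]}'
python3 - <<'E'
from h import *
print(tool([.486,-.183,.118]))
print(Ro.from_rotvec(state()["orientation"]).as_matrix().round(4))
for n in("scene","top"):
    cv2.imwrite(f"pics/{n}1.png",read_camera(n)["color"])
E
```

```text
time_s: 2.7
tool_pos: [0.4875, -0.1765, 0.2385]
orientation: [-2.444, -1.972, -0.002]
contact_force: [-0.4, -0.1, 0.1]
grip_width: 0.0003
[-1.71361692e-02 -2.75669929e-04  3.01326310e-01]
[[ 2.115e-01  9.774e-01  2.000e-04]
 [ 9.774e-01 -2.115e-01  1.400e-03]
 [ 1.400e-03 -1.000e-04 -1.000e+00]]
```

View pics/scene1.png

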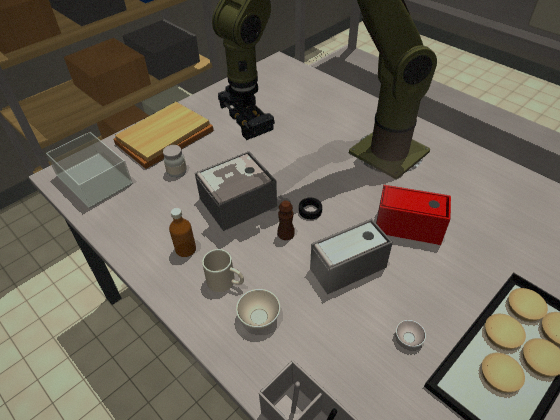

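```bash
python3 - <<'E'
import cv2
from h import *
c=read_camera("scene");X=state()["tool_pos"];p=c["R"]@X+c["t"];p=c["intrinsics"]@p;print(p[:2]/p[2])
a=cv2.imread("pics/scene1.png")[70:200,190:310];a=cv2.convertScaleAbs(a,alpha=1.8);cv2.imwrite("pics/c3.png",cv2.resize(a,None,fx=4.5,fy=4.5,interpolation=cv2.INTER_CUBIC))
E
```

```text
[247.07578222 136.93946806]
```

View pics/c3.png

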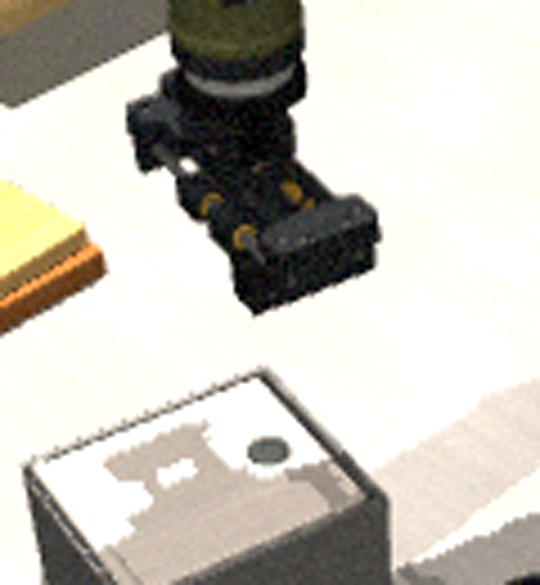

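```bash
python3 -m handwheel '{"offset":[[-0.017,0,0.05],[0,0,0.1],[0,0,0.1],[0,0,0.05],[0,0,0]],"spin":[0,0,0,0,0]}'
python3 - <<'E'
from h import *
print(tool([.486,-.183,.110]))
for n in("scene","top"):
    cv2.imwrite(f"pics/{n}2.png",read_camera(n)["color"])
a=cv2.imread("pics/scene2.png")[90:240,180:320];a=cv2.convertScaleAbs(a,alpha=1.4);cv2.imwrite("pics/c4.png",cv2.resize(a,None,fx=4,fy=4,interpolation=cv2.INTER_CUBIC))
E
```

```text
time_s: 3.48
tool_pos: [0.4851, -0.1828, 0.1177]
orientation: [-2.442, -1.973, 0.003]
contact_force: [0.4, -0.1, 0.7]
grip_width: 0.0003
[6.67295808e-05 2.42541805e-03 1.91408055e-02]
```

View pics/c4.png

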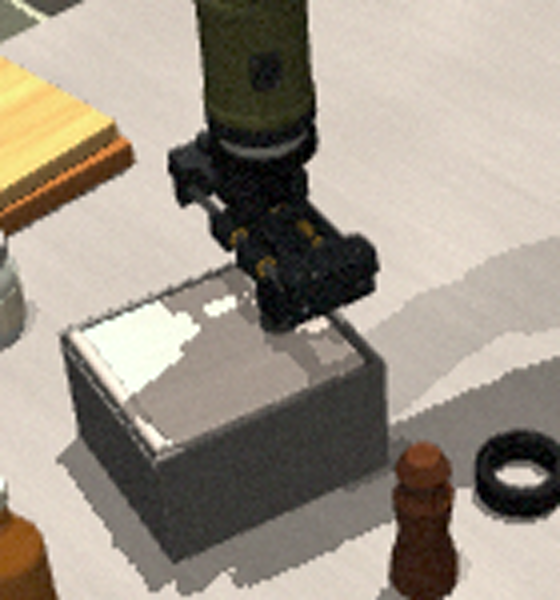

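The closed fingertips are over the mark, at crop pixel (285,325). Next I press.

```bash
python3 -m handwheel '{"offset":[[0,0.002,0.01],[0,0,0.008],[0,0,0.004],[0,0,0.004],[0,0,0]],"spin":[0,0,0,0,0]}'
```

```text
time_s: 4.2
tool_pos: [0.4867, -0.1844, 0.1086]
orientation: [2.445, 1.973, 0.0]
contact_force: [-0.3, 0.6, 4.3]
grip_width: 0.0008
```

```bash
python3 -m handwheel '{"offset":[[0,0,0.004],[0,0,0.004],[0,0,0]],"spin":[0,0,0]}'
```

```text
time_s: 4.58
tool_pos: [0.4867, -0.1844, 0.1054]
orientation: [2.444, 1.973, 0.0]
contact_force: [-0.5, -0.2, 5.2]
grip_width: 0.0005
```

```bash
python3 -m handwheel '{"offset":[[0,0,0.002],[0,0,0.002],[0,0,0]],"spin":[0,0,0]}'
```

```text
time_s: 4.95
tool_pos: [0.4868, -0.1844, 0.105]
orientation: [2.444, 1.972, 0.001]
contact_force: [-3.8, 1.0, 18.1]
grip_width: 0.0007
```

At the stop (force rose to 18 N). Next I lift away quickly, then back off towards the front.

```bash
python3 -m handwheel '{"offset":[[0,0,-0.156],[0,0,-0.156],[0,0,-0.08],[0,-0.12,0],[0,-0.12,0],[0,0,0],[0,0,0]],"spin":[0,0,0,0,0,0,0]}'
python3 - <<'E'
from h import *
for n in("scene","top"):
    cv2.imwrite(f"pics/{n}3.png",read_camera(n)["color"])
a=cv2.imread("pics/scene3.png")[90:240,180:320];a=cv2.convertScaleAbs(a,alpha=1.4);b=cv2.imread("pics/top3.png")[110:260,280:420]
cv2.imwrite("pics/c5.png",cv2.resize(np.hstack([a,cv2.convertScaleAbs(b,alpha=1.4)]),None,fx=2.8,fy=2.8,interpolation=cv2.INTER_CUBIC))
E
```

```text
time_s: 5.82
tool_pos: [0.3938, -0.1643, 0.2604]
orientation: [2.444, 1.972, 0.002]
contact_force: [-0.4, -0.4, 0.7]
grip_width: 0.0005
```

View pics/c5.png

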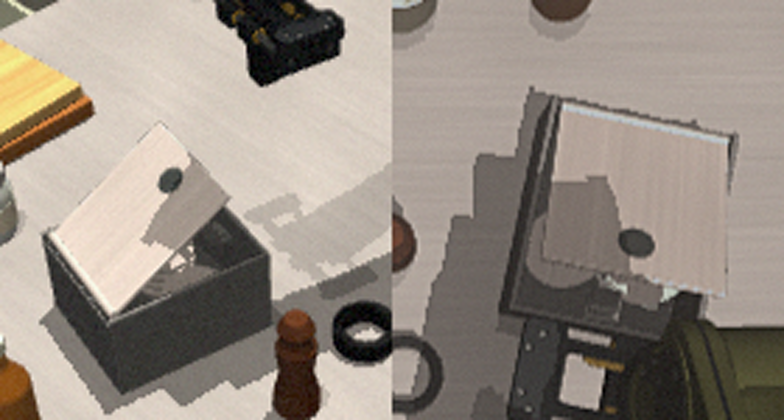

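The lid is ajar, with its free edge between crop pixels (160,125) and (228,200). Nothing else has moved. Now I lower the fingers in front of the edge.

```bash
python3 -m handwheel '{"offset":[[0,0,0.11],[0,0,0.11],[0,0.1,0],[0,0.05,0],[0,0,0]],"spin":[0,0,0,0,0]}'
cat >> h.py <<'E'
def uz():
    s=state();d=s["tool_pos"]-np.array([.619,-.2125,0]);return [round(float(x),4) for x in (d[0]*.9774-d[1]*.2115, d[0]*.2115+d[1]*.9774, d[2])],s["contact_force"].round(1)
def snap(k):
    a=read_camera("scene")["color"][90:240,180:320];b=read_camera("top")["color"][110:260,280:420]
    cv2.imwrite(f"pics/{k}.png",cv2.resize(cv2.convertScaleAbs(np.hstack([a,b]),alpha=1.4),None,fx=2.8,fy=2.8,interpolation=cv2.INTER_CUBIC))
E
python3 -c "
from h import *
print(uz());snap('c6')"
```

```text
time_s: 6.55
tool_pos: [0.4538, -0.1767, 0.1718]
orientation: [2.444, 1.973, 0.003]
contact_force: [-0.6, 0.4, -0.1]
grip_width: 0.0002
([-0.1691, 0.0, 0.1718], array([-0.6,  0.4, -0.1]))
```

View pics/c6.png

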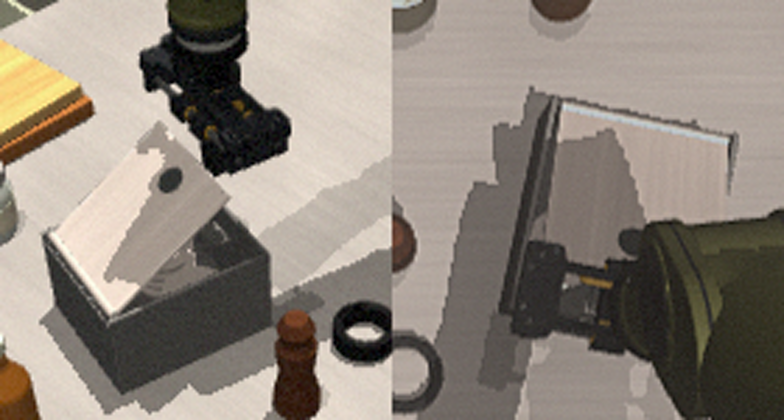

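```bash
python3 -m handwheel '{"offset":[[0,0.025,0],[0,0.024,0],[0,0.021,-0.028],[0,0.023,-0.028],[0,0.026,-0.025],[0,0.027,-0.023],[0,0,0]],"spin":[0,0,0,0,0,0,0]}'
python3 -c "
from h import *
print(uz());snap('c7')"
```

```text
time_s: 7.52
tool_pos: [0.5091, -0.1893, 0.2145]
orientation: [2.444, 1.972, 0.001]
contact_force: [-1.6, 0.6, 0.5]
grip_width: 0.0006
([-0.1123, -0.0005, 0.2145], array([-1.6,  0.6,  0.5]))
```

View pics/c7.png

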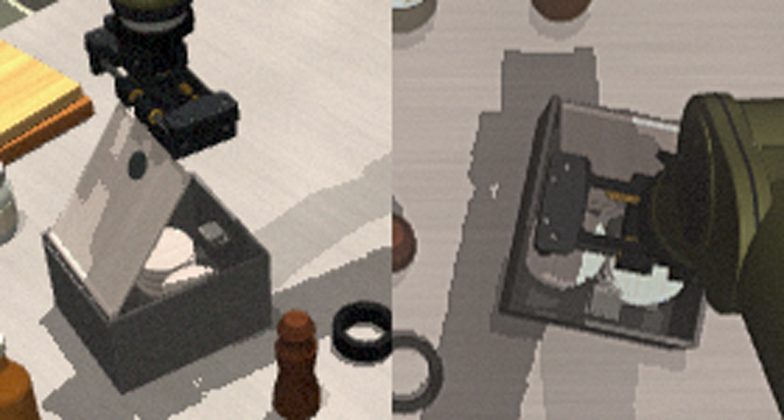

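```bash
python3 -m handwheel '{"offset":[[0,0.029,-0.02],[0,0.031,-0.018],[0,0.032,-0.014],[0,0.034,-0.012],[0,0.035,-0.006],[0,0.035,0],[0,0,0]],"spin":[0,0,0,0,0,0,0]}'
python3 -c "
from h import *
print(uz());snap('c8')"
```

```text
time_s: 8.5
tool_pos: [0.5856, -0.2054, 0.2412]
orientation: [-2.444, -1.973, -0.001]
contact_force: [-0.7, -0.7, -0.0]
grip_width: -0.0
([-0.0341, -0.0002, 0.2412], array([-0.7, -0.7, -0. ]))
```

View pics/c8.png

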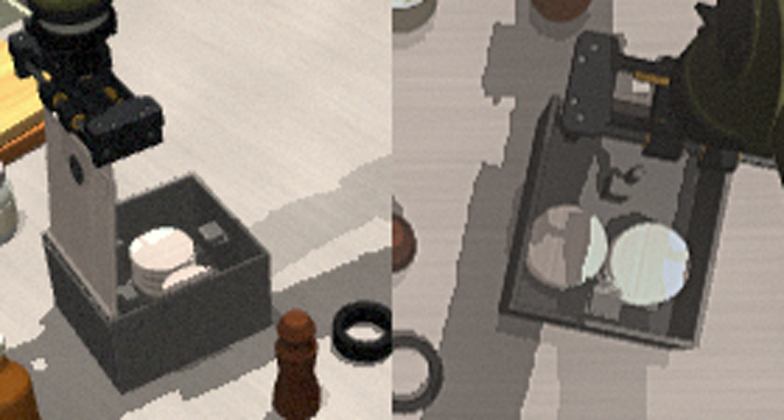

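```bash
python3 -m handwheel '{"offset":[[0,0.03,0],[0,0.03,0],[0,0.02,0],[0,0.02,0],[0,0.02,0],[0,0.015,0],[0,0,0],[0,0,0]],"spin":[0,0,0,0,0,0,0,0]}'
python3 -c "
from h import *
print(uz());snap('c9')"
```

```text
time_s: 9.6
tool_pos: [0.6402, -0.2182, 0.2453]
orientation: [2.44, 1.968, 0.007]
contact_force: [1.6, -1.5, 11.6]
grip_width: 0.0
([0.022, -0.001, 0.2453], array([ 1.6, -1.5, 11.6]))
```

View pics/c9.png

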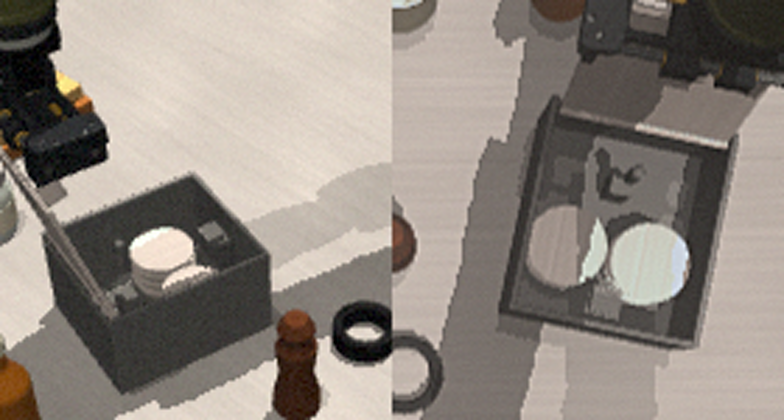

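A push of 11.6 N upwards suggests the gripper body is resting on the lid's top edge. I lift straight up first.

```bash
python3 -m handwheel '{"offset":[[0,0,-0.05],[0,0,-0.1],[0,0,-0.1],[0,0,0],[0,0,0]],"spin":[0,0,0,0,0]}'
python3 -c "
from h import *
print(uz());snap('c10');cv2.imwrite('pics/s10.png',read_camera('scene')['color'])"
```

```text
time_s: 10.32
tool_pos: [0.6369, -0.2169, 0.341]
orientation: [-2.443, -1.972, 0.002]
contact_force: [-0.7, 0.3, 0.6]
grip_width: 0.0002
([0.0184, -0.0005, 0.341], array([-0.7,  0.3,  0.6]))
```

View pics/c10.png

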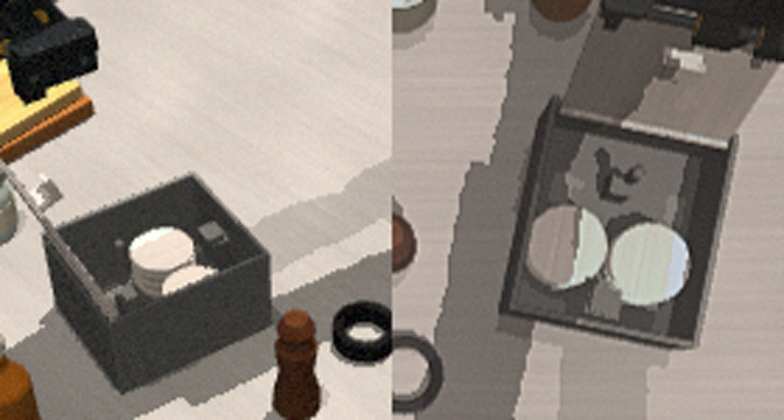

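View pics/s10.png

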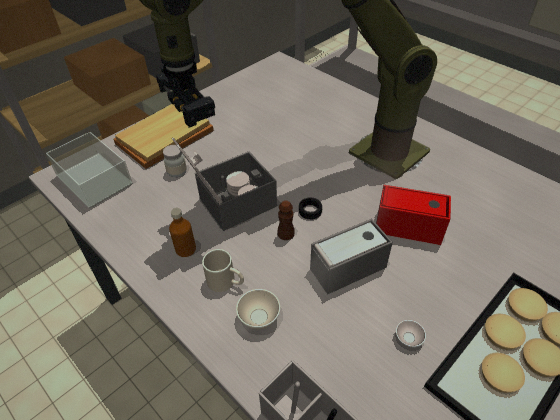

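```bash
python3 -m handwheel '{"offset":[[0,-0.06,-0.05],[0,-0.12,0],[0,-0.12,0],[0,-0.12,0],[0,-0.12,0],[0,-0.06,0],[0,0,0],[0,0,0],[0,0,0],[0,0,0]],"spin":[0,0,0,0,0,0,0,0,0,0]}'
python3 - <<'E'
from h import *
print(uz())
c=read_camera('top');s=read_camera('scene')
cv2.imwrite('pics/t11.png',c['color']);cv2.imwrite('pics/s11.png',s['color'])
for z,n in((.107,'hinge'),):
  for th in(1.75,1.9):
    for l in(-.0735,.0735):
      u=-.168*np.cos(th);X=np.array([.619+u*.9774+l*.2115,-.2125-u*.2115+l*.9774,.107+.168*np.sin(th)])
      for k in(c,s):
        p=k["intrinsics"]@(k["R"]@X+k["t"]);print(th,l,(p[:2]/p[2]).round(1))
# movement of everything else vs first frame
d=cv2.absdiff(cv2.imread('pics/scene0.png'),s['color']).max(2);cv2.imwrite('pics/d11.png',(d>40)*np.uint8(255))
E
```

```text
time_s: 11.72
tool_pos: [0.4039, -0.1663, 0.3616]
orientation: [-2.444, -1.973, -0.001]
contact_force: [0.1, -0.3, -0.7]
grip_width: 0.0009
([-0.22, -0.0003, 0.3616], array([ 0.1, -0.3, -0.7]))
1.75 -0.0735 [423.8 132.1]
1.75 -0.0735 [178.8 132.8]
1.75 0.0735 [353.3 117.9]
1.75 0.0735 [202.6 161.9]
1.9 -0.0735 [424.9 121.5]
1.9 -0.0735 [171.  137.7]
1.9 0.0735 [355.  107.3]
1.9 0.0735 [194.3 167.2]
```

View pics/t11.png

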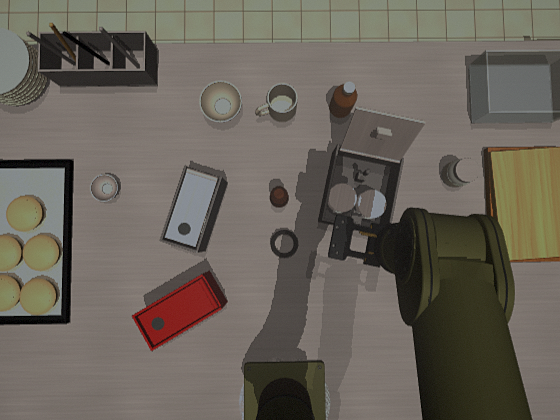

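View pics/s11.png

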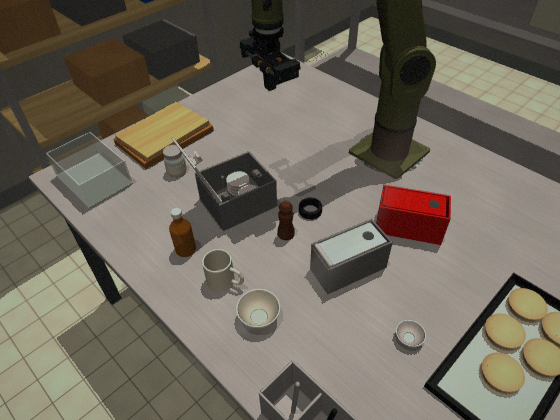

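View pics/d11.png

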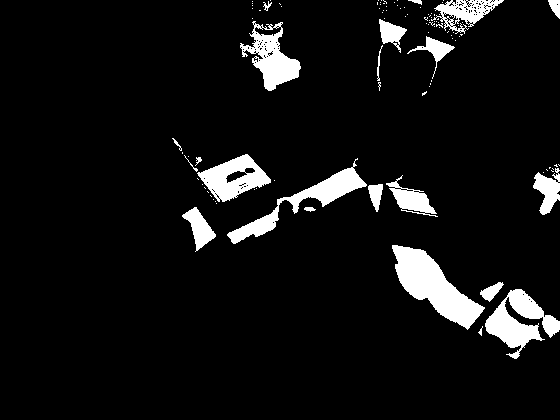

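```bash
python3 -c "
from bench import *
print(finish_job())"
```

```text
the job is handed in; nothing more can be done
None
```

The wide bin is open and its lid stays leaned back. I pressed the mark with shut fingertips until it met the stop at about 18 N, then lifted away. The lid sprang ajar by itself, and I pushed it up by its front edge past upright until it fell back.

- **Lid:** in the last top view its corners are at (425,122) and (357,108), within 2 px of where they should be at 1.9 rad, so it is on its back stop.
- **Other things:** comparing the scene view before and after shows only the lid, arm and shadows changed. The narrow bin and the red look-alike are shut, and nothing was shoved.
- **Robot:** it was clear of everything (TCP at z = 0.36 m, no contact force) when I handed in at about 12 s.
- **One irregularity:** at the end of the push the wrist read about 12 N upwards, probably the gripper's body or fingers touching the open lid. That is under the 40 N limit, and I lifted straight off with no visible effect.

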